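# Fill the spice caddy and hold it off the hob

### The arm

A 6-joint arm with a two-finger parallel gripper is mounted at the origin on the work surface. World frame = base frame: x ahead of the robot, y to its left, z up, the work surface at z = 0. Lengths are in m, angles in rad, forces in N, time in s.
With the tool pointing down it reaches from about 0.35 to 0.975 m from the base axis. Payload 4.9 kg.
Tool frame: the origin (TCP) lies at the very end of the fingers, on their centre line; the grasp point (between the pads) lies 19 mm behind it; z points along the fingers, y is the line along which they close (so a half turn about z gives the same grasp; the last joint's range is limited). The gripper opens to 85 mm and grips with 20 to 120 N. Pads are 22 mm wide; open, the fingers measure 114 mm over their backs; the gripper's body (76 mm by 85 mm) begins 54 mm behind the grasp point. The pads swing forward as they close: fully open they stand 13 mm farther back than shut.
Start: joints at [-1.35, 0.053, 1.613, -0, 1.476, -0.119], TCP at [0.208, -0.589, 0.231] pointing down, gripper open.
Joint ranges: [-3.01, 3.01], [-1.01, 2.22], [0.06, 2.58], [-1.02, 4.17], [0.09, 2.62], [-3.14, 3.14]. Speed limits (rad/s): [2.57, 2.57, 3.14, 3.14, 3.14, 3.14].

### API

Orientations are given as a rotation vector (axis times angle).
In Python, from station import ctrl, imaging gives the robot as it stands.
- The arm moves only by the tool play_rows, never from a script. Its argument "series" is a list of rows, each a list of 3 entries, a list of its own where there are three numbers: the opening, from 0 (shut) to 1 (fully open), then the shift along the tool's x, y, z each as a share of 0.05 m, from -1 to 1, then the turn, a rotation vector about the tool's x, y, z each as a share of 8 degrees, from -1 to 1. In form: [[grip, [dx, dy, dz], [ax, ay, az]], ...]. A call has 1 to 8 rows; each row shifts and turns the commanded pose from where the row before left it, along the tool's axes as they then stand; what a row does not reach is not made up. A row lasts 1/8 s, in which the tool goes at most 62.5 mm and 10.7 degrees, less where a joint would pass 70% of its speed; a pose out of reach is approached as far as the arm can. A call with a number of a shift or a turn outside -1 to 1 is refused whole. A call with a gripper value outside its range is refused whole. The fingers move at their own pace and stop on an object; "force" is the grip in N (left out, the last holds). Time passes only in rows, so rows that do not move let the fingers close. It gives the time, the measured TCP pose, the force, the opening and the grip force at its end, in the units of the state.
- ctrl.get_obs(): the state, without advancing time (a new reading comes with each control period).
- imaging.get_image(name): name is "scene" or "top" or "wrist"; returns a dict with "color" (384x512x3 uint8, blue, green, red), "fx", "fy", "cx", "cy" (pixels), "extrinsics" (4x4, takes a point from world to camera coordinates); the wrist camera has in their place "hand_eye" (4x4, takes a point from camera to tool coordinates, whose origin is the TCP and whose axes are the flange's). Camera axes: x right, y down, z forward; pixel columns grow to the right and rows downward; lengths in m; the calibration is good to about 2 mm. A picture is of the moment at which its call begins: read the wrist's pose just before it. There is no depth.
- ctrl.finish_job(): hands the job in; it is judged then, once.
The state is a dict: "t": time; "q": joint angles; "dq": joint speeds; "effort": joint torques, N m; "tool_pos": TCP position; "tool_rot": TCP orientation; "contact_force": force on the tool from outside, world axes, zero at the start; "wrist_torque": the same for the moment, N m; "opening": finger opening in m; "grip_force": force on a finger pad.
Only numpy, scipy, OpenCV 4.12 (cv2) and the standard library are available. Lean on these libraries where they do the work, as an engineer would, in place of code of your own. Each camera call takes 0.05 s, during which the arm holds its last target. There are 200 camera calls.

### The job

The hob has to be wiped under the spice caddy. Stand the stray spice jar from the cork coaster in the caddy's empty pocket without dropping it, let go of it, then take the caddy by the middle of its bar handle, lift it with all four jars and keep it level. Finish while still holding it by the handle, steady and level, at least 10 cm above the hob, and leave everything else on the counter where it is.

Things in the scene. Friction and masses are not known exactly. Their poses are not given: they have to be found in the camera images.
- caddy: wooden spice caddy standing on the hob: tray 200 mm (its x) by 158 mm (its y), walls 35 mm high and 5 mm thick, floor 5 mm thick; loose, 0.34 kg empty, about 0.8 kg with four jars. Origin at the centre of its underside, z up. Four open pockets 64 by 64 mm, two on each side of a 20 mm wide spine along x, with a 52 mm gap along x between the two pockets of a side; three hold a jar, one is empty. Any yaw.
- handle_mid (a point): middle of the caddy's bar handle, at the bar's half height (115 mm above the caddy's underside). The bar runs along the caddy's x over its middle, 200 mm long, 12 mm wide (caddy's y), 20 mm high, held by a 10 by 20 mm upright at each end; below its middle it is free down to the 35 mm high spine. With all four jars in, the balance point is within about 12 mm of this middle.
- coaster: round cork coaster fixed to the counter, 96 mm wide, 10 mm thick, origin at the centre of its underside; the stray jar stands on it
- hob: black glass hob, fixed, 520 by 560 mm, its top 5 mm above the counter (which is z = 0); origin at the centre of its underside
- pocket0 (a point): where the middle (half-way up) of a jar standing in the caddy's pocket 0 belongs: 63, 42 mm along the caddy's x, y, 60 mm above its underside
- pocket1 (a point): where the middle (half-way up) of a jar standing in the caddy's pocket 1 belongs: 63, -42 mm along the caddy's x, y, 60 mm above its underside
- pocket2 (a point): where the middle (half-way up) of a jar standing in the caddy's pocket 2 belongs: -63, 42 mm along the caddy's x, y, 60 mm above its underside
- pocket3 (a point): where the middle (half-way up) of a jar standing in the caddy's pocket 3 belongs: -63, -42 mm along the caddy's x, y, 60 mm above its underside
- jar0_mid (a point): centre, half-way up, of a straight-sided round glass spice jar with a steel lid, 46 mm wide and 110 mm tall (lid: top 25 mm, same width), about 0.11 kg. Four are alike; any one of them may be the stray on the coaster, the others stand in the caddy. A jar in the caddy has room for fingers along the caddy's x; across it the bar handle is near (bar's side 13 mm from the jar's side, its top 125 mm above the caddy's underside, a seated jar's top 115 mm).
- jar1_mid (a point): centre, half-way up, of a straight-sided round glass spice jar with a steel lid, 46 mm wide and 110 mm tall (lid: top 25 mm, same width), about 0.11 kg. Four are alike; any one of them may be the stray on the coaster, the others stand in the caddy. A jar in the caddy has room for fingers along the caddy's x; across it the bar handle is near (bar's side 13 mm from the jar's side, its top 125 mm above the caddy's underside, a seated jar's top 115 mm).
- jar2_mid (a point): centre, half-way up, of a straight-sided round glass spice jar with a steel lid, 46 mm wide and 110 mm tall (lid: top 25 mm, same width), about 0.11 kg. Four are alike; any one of them may be the stray on the coaster, the others stand in the caddy. A jar in the caddy has room for fingers along the caddy's x; across it the bar handle is near (bar's side 13 mm from the jar's side, its top 125 mm above the caddy's underside, a seated jar's top 115 mm).
- jar3_mid (a point): centre, half-way up, of a straight-sided round glass spice jar with a steel lid, 46 mm wide and 110 mm tall (lid: top 25 mm, same width), about 0.11 kg. Four are alike; any one of them may be the stray on the coaster, the others stand in the caddy. A jar in the caddy has room for fingers along the caddy's x; across it the bar handle is near (bar's side 13 mm from the jar's side, its top 125 mm above the caddy's underside, a seated jar's top 115 mm).
- mug: white mug, 78 mm wide, 90 mm tall; loose bystander, origin at the centre of its underside
- spoon: wooden spoon lying flat, 250 mm long; loose bystander, origin on its underside
- bowl: blue bowl, 130 mm wide, 55 mm tall; loose bystander, origin at the centre of its underside
- pot: steel pot on the hob, 150 mm wide, 85 mm tall; loose bystander, origin at the centre of its underside
- oil: green oil bottle on the hob, 62 mm wide, 210 mm tall; loose bystander, origin at the centre of its underside
- tin: food tin, 72 mm wide, 100 mm tall; loose bystander, origin at the centre of its underside
Not all that is in view belongs to the job. What is shaped like the part that bears jar1_mid but blue is not meant.

How it is judged:
On the way:
1. all four jars stand in the caddy's pockets, let go, the caddy still on the hob ((distance between jar0_mid and pocket0 below 0.022 m or distance between jar0_mid and pocket1 below 0.022 m or distance between jar0_mid and pocket2 below 0.022 m or distance between jar0_mid and pocket3 below 0.022 m) and (distance between jar1_mid and pocket0 below 0.022 m or distance between jar1_mid and pocket1 below 0.022 m or distance between jar1_mid and pocket2 below 0.022 m or distance between jar1_mid and pocket3 below 0.022 m) and (distance between jar2_mid and pocket0 below 0.022 m or distance between jar2_mid and pocket1 below 0.022 m or distance between jar2_mid and pocket2 below 0.022 m or distance between jar2_mid and pocket3 below 0.022 m) and (distance between jar3_mid and pocket0 below 0.022 m or distance between jar3_mid and pocket1 below 0.022 m or distance between jar3_mid and pocket2 below 0.022 m or distance between jar3_mid and pocket3 below 0.022 m) and contact force between each of jar0, jar1, jar2, jar3 and the fingers below 0.3 N and height (world z) of caddy below 0.02 m), for 0.2 s.
At the end, for the whole second after the job is handed in: the caddy is held in the fingers, grasp within 50 mm of the middle of its handle, underside at least 85 mm above the hob, tilted less than 0.1 rad, moving slower than 0.03 m/s and 0.15 rad/s, off the hob, with all four jars seated in its pockets (each within 22 mm of a pocket's point) ((distance between jar0_mid and pocket0 below 0.022 m or distance between jar0_mid and pocket1 below 0.022 m or distance between jar0_mid and pocket2 below 0.022 m or distance between jar0_mid and pocket3 below 0.022 m) and (distance between jar1_mid and pocket0 below 0.022 m or distance between jar1_mid and pocket1 below 0.022 m or distance between jar1_mid and pocket2 below 0.022 m or distance between jar1_mid and pocket3 below 0.022 m) and (distance between jar2_mid and pocket0 below 0.022 m or distance between jar2_mid and pocket1 below 0.022 m or distance between jar2_mid and pocket2 below 0.022 m or distance between jar2_mid and pocket3 below 0.022 m) and (distance between jar3_mid and pocket0 below 0.022 m or distance between jar3_mid and pocket1 below 0.022 m or distance between jar3_mid and pocket2 below 0.022 m or distance between jar3_mid and pocket3 below 0.022 m) and height (world z) of caddy above 0.09 m and angle between caddy's own z axis and vertical below 0.1 rad and linear speed of caddy below 0.03 m/s and angular speed of caddy below 0.15 rad/s and contact force between caddy and the fingers above 2 N and distance between the grasp point and handle_mid below 0.05 m and contact force between caddy and hob below 0.1 N); the arm keeps its last pose, push and grip.
It fails at once if a bystander is pushed more than 30 mm from its place (distance of any of mug, spoon, bowl, pot, oil, tin from where it was at the start of the episode above 0.03 m).
It fails at once if the caddy is tipped by more than 0.3 rad (angle between caddy's own z axis and vertical above 0.3 rad).
It fails at once if a jar is tipped by more than 0.6 rad (angle between any of jar0_mid, jar1_mid, jar2_mid, jar3_mid's own z axis and vertical above 0.6 rad).
It fails at once if a jar is dropped: out of the fingers and faster than 0.6 m/s while the caddy stands on the hob ((contact force between jar0 and the fingers below 0.1 N and linear speed of jar0 above 0.6 m/s and height (world z) of caddy below 0.03 m) or (contact force between jar1 and the fingers below 0.1 N and linear speed of jar1 above 0.6 m/s and height (world z) of caddy below 0.03 m) or (contact force between jar2 and the fingers below 0.1 N and linear speed of jar2 above 0.6 m/s and height (world z) of caddy below 0.03 m) or (contact force between jar3 and the fingers below 0.1 N and linear speed of jar3 above 0.6 m/s and height (world z) of caddy below 0.03 m)).
It also fails if it takes over 64 s, if anything falls off the work surface, if the arm or the gripper's body presses on something with over 40 N, if the wrist force passes 120 N, or if a joint passes its speed limit or range.

## Working session

There is one attempt and no reset: what is moved stays moved. The work goes in short steps, Python scripts to look and compute and a tool call to move; the robot and the scene stay as the last step left them, time stands still between calls to the robot, and variables do not carry over. Pictures are saved under pics/ and viewed, at most 10 in all, crops included, and the job is handed in when it is done.

Besides the shell and the picture viewer there is one more tool, called after "Call:" in YAML: its name, and indented under it one key for each argument. play_rows: Moves the arm, as the interface text tells. Shift numbers are shares of 0.05 m and turn numbers shares of 8 degrees, none past 1 either way. Its arguments: {"type":"object","properties":{"series":{"type":"array"},"force":{"type":"number"}},"required":["series"]}

```bash
mkdir -p pics; ls; python3 - <<'E'
from station import ctrl, imaging
import cv2,numpy as np
o=ctrl.get_obs(); print({k:np.round(v,3).tolist() for k,v in o.items()})
for n in("scene","top"):
    d=imaging.get_image(n); cv2.imwrite(f"pics/{n}0.png",d["color"]); np.savez(f"{n}0.npz",**d)
    print(n,d["fx"],d["fy"],d["cx"],d["cy"],np.round(d["extrinsics"],4).tolist())
d=imaging.get_image("wrist");print(np.round(d["hand_eye"],4).tolist(),d["fx"],d["cx"],d["cy"])
a=[cv2.imread(f"pics/{n}0.png") for n in("scene","top")]
E
```

```text
pics
{'t': 0.0, 'q': [-1.35, 0.053, 1.614, -0.0, 1.476, -0.119], 'dq': [0.002, -0.001, -0.0, -0.001, 0.001, -0.001], 'effort': [0.0, -39.368, -37.018, -0.0, 0.007, -0.0], 'tool_pos': [0.208, -0.589, 0.23], 'tool_rot': [-3.094, -0.531, 0.0], 'contact_force': [-0.242, 0.711, 0.027], 'wrist_torque': [-0.011, -0.005, 0.021], 'grip_force': 0.0, 'opening': 0.085}
scene 388.7837216717733 388.7837216717733 247.2110867773655 185.96411520856495 [[0.4006, 0.9162, -0.0134, -0.2114], [0.7144, -0.3215, -0.6215, -0.3393], [-0.5737, 0.2394, -0.7833, 1.6541], [0.0, 0.0, 0.0, 1.0]]
top 472.0915726701456 472.0915726701456 249.70137770677496 191.36754399130118 [[0.0008, -1.0, 0.0017, -0.02], [-0.997, -0.001, -0.078, 0.5647], [0.078, -0.0016, -0.997, 1.6025], [0.0, 0.0, 0.0, 1.0]]
[[0.0006, -0.9633, -0.2684, 0.0668], [1.0, 0.0004, 0.0008, -0.0001], [-0.0007, -0.2684, 0.9633, -0.1432], [0.0, 0.0, 0.0, 1.0]] 279.83006648235425 262.00636430872527 188.46132458898296
```

View pics/scene0.png

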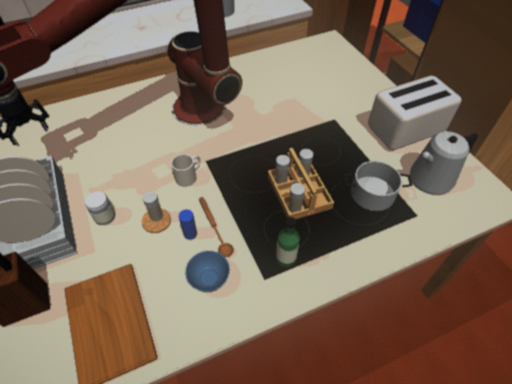

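View pics/top0.png

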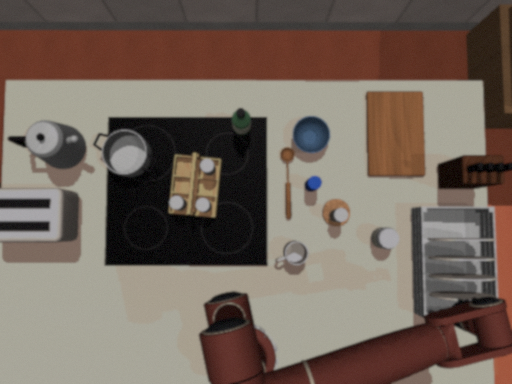

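The scene view shows the stray jar on the coaster (~(152,207)), the blue decoy at (188,224) and the caddy at ~(300,185). In the top view the coaster jar is at (339,213). The caddy's jars are at (207,165), (177,203) and (203,205), and the empty pocket is upper-left, at ~(183,172).

```bash
cat > h.py <<'E'
import numpy as np,cv2
from scipy.spatial.transform import Rotation as R
from station import ctrl,imaging
def ray(d,uv,z,E=None):
    E=d["extrinsics"] if E is None else E
    u=np.atleast_2d(np.float64(uv)); f=float(d["fx"])
    r=np.c_[(u[:,0]-d["cx"])/f,(u[:,1]-d["cy"])/f,np.ones(len(u))]@E[:3,:3]
    c=-E[:3,:3].T@E[:3,3]
    return c+r*((z-c[2])/r[:,2])[:,None]
def proj(d,P,E=None):
    E=d["extrinsics"] if E is None else E
    p=np.atleast_2d(P)@E[:3,:3].T+E[:3,3]
    return p[:,:2]/p[:,2:]*float(d["fx"])+[float(d["cx"]),float(d["cy"])]
def wristE(d,o):
    T=np.eye(4);T[:3,:3]=R.from_rotvec(o["tool_rot"]).as_matrix();T[:3,3]=o["tool_pos"]
    return np.linalg.inv(T@d["hand_eye"])
E
python3 - <<'E'
import cv2,numpy as np
t=cv2.imread("pics/top0.png");s=cv2.imread("pics/scene0.png")
c=lambda im,x,y,w,h,k:cv2.resize(im[y:y+h,x:x+w],None,fx=k,fy=k,interpolation=cv2.INTER_CUBIC)
A=c(t,160,140,66,83,6)[:498];B=c(t,305,170,66,83,6)[:498]
cv2.imwrite("pics/crop1.png",np.hstack([A,B]))
E
```

```text
(no output)
```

View pics/crop1.png

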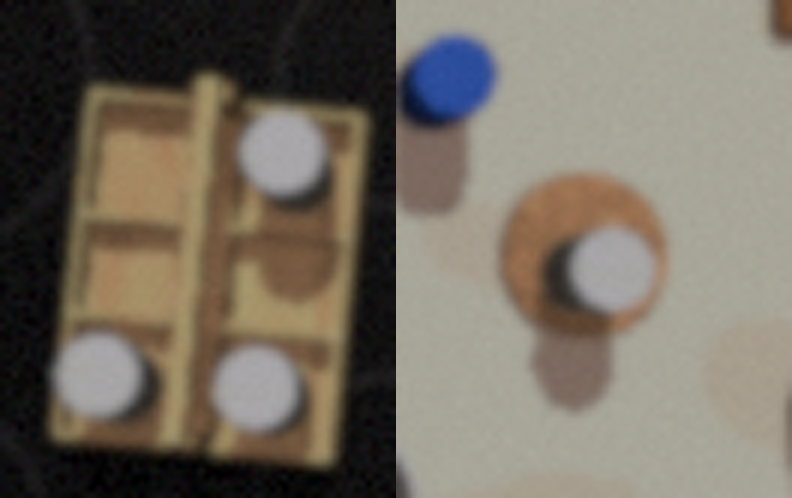

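The enlarged top view shows the caddy's rim corners at crop (88,86), (369,112), (335,466) and (50,440). Lids are at (283,152), (98,375) and (257,388), so the upper-left pocket is empty. The stray lid is at crop (611,268).

```bash
python3 - <<'E'
from h import *
d=dict(np.load("top0.npz"));s=dict(np.load("scene0.npz"))
off=np.array([160,140])
cr=np.array([[88,86],[369,112],[335,466],[50,440]])/6+off-.4
P=ray(d,cr,.040);print("corners\n",P.round(4),"sides",np.linalg.norm(P-np.roll(P,-1,0),axis=1).round(3),"c",P.mean(0).round(4))
ex=(P[0]+P[1]-P[2]-P[3]);ey=(P[0]+P[3]-P[1]-P[2])
print("yaw ex",np.degrees(np.arctan2(ex[1],ex[0])),"ey",np.degrees(np.arctan2(ey[1],ey[0])))
b=ray(d,np.array([[208,76],[187,445]])/6+off-.4,.130);print("bar",b.round(4),b.mean(0).round(4),np.linalg.norm(b[0]-b[1]))
# lids
im=d["color"];hsv=cv2.cvtColor(im,cv2.COLOR_BGR2HSV)
m=((hsv[...,1]<45)&(hsv[...,2]>120)).astype(np.uint8)
print(hsv[212,340],hsv[200,300])
for n,(x,y) in dict(a=(207,165),b=(176,202),c=(202,204),stray=(340,214)).items():
    w=cv2.resize(im[y-12:y+13,x-12:x+13],None,fx=8,fy=8,interpolation=cv2.INTER_CUBIC)
    h=cv2.cvtColor(w,cv2.COLOR_BGR2HSV);mm=((h[...,1]<40)&(h[...,2]>110)).astype(np.uint8)
    if n=="stray": mm=((h[...,1]<30)&(h[...,2]>130)).astype(np.uint8)
    mm=cv2.morphologyEx(mm,cv2.MORPH_OPEN,np.ones((15,15)))
    k,l,st,ce=cv2.connectedComponentsWithStats(mm); i=l[100,100]
    uv=ce[i]/8+[x-12,y-12]-.44
    print(n,uv.round(2),st[i][2:5]/[8,8,64],ray(d,uv,.12).round(4))
# coaster by orange
sub=im[190:235,310:360];h=cv2.cvtColor(sub,cv2.COLOR_BGR2HSV)
mm=((h[...,1]>90)).astype(np.uint8)
c=max(cv2.findContours(mm,0,1)[0],key=cv2.contourArea);(x,y),r=cv2.minEnclosingCircle(c);print("coaster",x+310,y+190,r,ray(d,(x+310,y+190),.01).round(4))
print("blue",ray(d,(453/6-66+305-.0+0,75/6+170),.115).round(3), "mug",ray(d,(294,253),.09).round(3),"tin",ray(d,(385,238),.1).round(3),"oil",ray(d,(241,115),.21).round(3),"pot",ray(d,(127,152),.09).round(3))
# scene check
print("scene proj of stray lid", proj(s,ray(d,(305+215/6-.4,170+268/6-.4),.12)).round(1),"lids",proj(s,ray(d,np.array([[283,152],[98,375],[257,388]])/6+off-.4,.12)).round(1))
E
```

```text
corners
 [[0.6916 0.2389 0.04  ]
 [0.6768 0.0785 0.04  ]
 [0.4752 0.0966 0.04  ]
 [0.4897 0.2577 0.04  ]] sides [0.161 0.202 0.162 0.203] c [0.5833 0.1679 0.04  ]
yaw ex -5.219421526949201 ey 84.78891135481477
bar [[0.6829 0.16   0.13  ]
 [0.4842 0.1692 0.13  ]] [0.5835 0.1646 0.13  ] 0.19886362444155095
[150   2 167] [ 28  23 167]
a [206.48 164.92] [ 14.75     14.      161.03125] [[0.6431 0.1211 0.12  ]]
b [175.83 201.95] [ 14.       14.25    161.71875] [[0.5226 0.219  0.12  ]]
c [202.14 204.18] [ 14.125     14.375    161.640625] [[0.5154 0.1341 0.12  ]]
stray [340.64 214.37] [ 13.      13.125  136.4375] [[ 0.483  -0.3124  0.12  ]]
coaster 335.7258071899414 212.33870887756348 13.242122650146484 [[ 0.4932 -0.3168  0.01  ]]
blue [[ 0.587 -0.23   0.115]] mug [[ 0.358 -0.164  0.09 ]] tin [[ 0.407 -0.459  0.1  ]] oil [[0.786 0.008 0.21 ]] pot [[0.69  0.388 0.09 ]]
scene proj of stray lid [[149.1 196.1]] lids [[296.5 188.1]
 [305.4 153. ]
 [281.8 159.4]]
```

```bash
cat >> h.py <<'E'
def plan(pos,yawx):
    "total shift (units .05 m) in tool axes before/after the turn, turn units"
    o=ctrl.get_obs();M=R.from_rotvec(o["tool_rot"]).as_matrix();y=np.radians(yawx)
    x=np.array([np.cos(y),np.sin(y),0]);z=np.array([0,0,-1.]);G=np.c_[x,np.cross(z,x),z]
    D=np.array(pos)-o["tool_pos"]
    print("pos",o["tool_pos"].round(4) if hasattr(o["tool_pos"],"round") else o["tool_pos"],"D",D.round(4),"turn",(R.from_matrix(M.T@G).as_rotvec()*180/np.pi/8).round(3),"shift now",(M.T@D/.05).round(3),"shift after",(G.T@D/.05).round(3),"open",round(float(o["opening"]),4),"t",o["t"],"F",np.round(o["contact_force"],1))
E
python3 -c "
from h import *
plan((.46,-.312,.25),84.8)"
```

```text
pos [ 0.2082 -0.5888  0.2303] D [0.2518 0.2768 0.0197] turn [-9.000e-03 -8.000e-03 -8.166e+00] shift now [ 6.593 -3.541 -0.386] shift after [ 5.969  4.514 -0.393] open 0.0855 t 0.15 F [-0.2 -0.   0.6]
```

Call:
play_rows:
  series:
    - [1,[0,0,0],[0,0,-1]]
    - [1,[0,0,0],[0,0,-1]]
    - [1,[0,0,0],[0,0,-1]]
    - [1,[0,0,0],[0,0,-1]]
    - [1,[0,0,0],[0,0,-1]]
    - [1,[0,0,0],[0,0,-1]]
    - [1,[0,0,0],[0,0,-1]]
    - [1,[0,0,0],[0,0,-1]]

```text
t: 1.15
tool_pos: [0.2082, -0.589, 0.2308]
tool_rot: [-2.339, -2.096, -0.001]
contact_force: [-0.2, -0.7, -0.5]
opening: 0.0857
grip_force: 0.0
```

```bash
python3 -c "
from h import *
plan((.483,-.33,.25),84.8)"
```

```text
pos [ 0.2082 -0.589   0.2308] D [0.2748 0.259  0.0192] turn [-0.002 -0.006 -0.133] shift now [ 5.749  4.897 -0.381] shift after [ 5.656  5.003 -0.384] open 0.0857 t 1.15 F [-0.2 -0.7 -0.5]
```

Call:
play_rows:
  series:
    - [1,[0.75,0.6,0],[0,0,0]]
    - [1,[0.75,0.6,-0.1],[0,0,0]]
    - [1,[0.75,0.6,-0.1],[0,0,0]]
    - [1,[0.75,0.6,-0.1],[0,0,0]]
    - [1,[0.75,0.6,-0.1],[0,0,0]]
    - [1,[0.75,0.6,0],[0,0,0]]
    - [1,[0.75,0.6,0],[0,0,0]]
    - [1,[0.75,0.6,0],[0,0,-0.13]]

```text
t: 2.15
tool_pos: [0.4817, -0.3171, 0.251]
tool_rot: [-2.325, -2.113, 0.0]
contact_force: [1.3, -0.2, 0.6]
opening: 0.0857
grip_force: 0.0
```

Call:
play_rows:
  series:
    - [1,[0.1,0.1,0],[0,0,0]]
    - [1,[0,0,0],[0,0,0]]
    - [1,[0,0,0],[0,0,0]]

```text
t: 2.52
tool_pos: [0.4856, -0.3149, 0.2511]
tool_rot: [-2.327, -2.111, 0.001]
contact_force: [0.4, 1.0, -0.1]
opening: 0.0854
grip_force: 0.0
```

```bash
cat >> h.py <<'E'
def wrist(name):
    o=ctrl.get_obs();d=imaging.get_image("wrist");cv2.imwrite(f"pics/{name}.png",d["color"]);d["extrinsics"]=wristE(d,o)
    np.savez(name+".npz",**d);return d
E
python3 -c "
from h import *
plan((.483,-.312,.25),84.8)
d=wrist('w1');print(proj(d,[.483,-.312,.12]))"
```

```text
pos [ 0.4856 -0.3149  0.2511] D [-0.0026  0.0029 -0.0011] turn [-0.004  0.001 -0.047] shift now [ 0.052 -0.056  0.023] shift after [ 0.053 -0.056  0.023] open 0.0854 t 2.525 F [ 0.4  1.  -0.1]
[[260.29433924 177.29918576]]
```

View pics/w1.png

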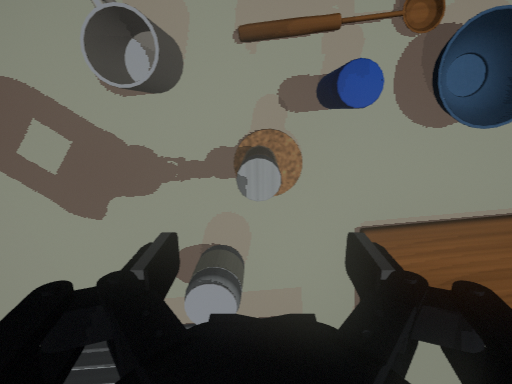

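The wrist view shows the stray lid at (259,179), 2 px from the top-view prediction. The space either side of it is clear, with the tin lid at (213,303) and the blue decoy at (360,85).

```bash
python3 -c "
from h import *
d=dict(np.load('w1.npz'));im=d['color'];h=cv2.cvtColor(im,cv2.COLOR_BGR2HSV)
m=((h[...,1]<45)&(h[...,2]>115)).astype(np.uint8)
m[:, :232]=0;m[:,287:]=0;m[:150]=0;m[205:]=0
m=cv2.morphologyEx(m,cv2.MORPH_OPEN,np.ones((5,5)))
k,l,st,ce=cv2.connectedComponentsWithStats(m);print(st[1:],ce[1:])
p=ray(d,(259,179.5),.12);print(p,ray(d,ce[1:],.12))
plan((.483,-.3125,.07),84.8)"
```

```text
[[ 232  159   55   46 1794]] [[259.12820513 184.35841695]]
[[ 0.48147657 -0.31414275  0.12      ]] [[ 0.48110202 -0.31919814  0.12      ]]
pos [ 0.4855 -0.3149  0.2512] D [-0.0025  0.0024 -0.1812] turn [-0.002  0.001 -0.049] shift now [ 0.044 -0.054  3.624] shift after [ 0.044 -0.055  3.624] open 0.0854 t 2.575 F [-0.9 -0.4 -0.2]
```

Call:
play_rows:
  series:
    - [1,[0.04,-0.07,0.5],[0,0,-0.05]]
    - [1,[0,0,0.6],[0,0,0]]
    - [1,[0,0,0.6],[0,0,0]]
    - [1,[0,0,0.6],[0,0,0]]
    - [1,[0,0,0.6],[0,0,0]]
    - [1,[0,0,0.5],[0,0,0]]
    - [1,[0,0,0.22],[0,0,0]]
    - [1,[0,0,0],[0,0,0]]

```text
t: 3.58
tool_pos: [0.4824, -0.3119, 0.0698]
tool_rot: [-2.318, -2.119, 0.0]
contact_force: [0.4, -1.0, 0.0]
opening: 0.0854
grip_force: 0.0
```

Call:
play_rows:
  series:
    - [0.3,[0,0,0],[0,0,0]]
    - [0.3,[0,0,0],[0,0,0]]
    - [0.3,[0,0,0],[0,0,0]]
    - [0.3,[0,0,0],[0,0,0]]
    - [0.3,[0,0,0],[0,0,0]]
    - [0.3,[0,0,0],[0,0,0]]
  force: 40

```text
t: 4.32
tool_pos: [0.4835, -0.3122, 0.0717]
tool_rot: [2.317, 2.12, -0.0]
contact_force: [-1.8, -0.4, 7.1]
opening: 0.0451
grip_force: 40.3
```

Call:
play_rows:
  series:
    - [0.3,[0,0,-0.15],[0,0,0]]
    - [0.3,[0,0,-0.4],[0,0,0]]
    - [0.3,[0,0,-0.6],[0,0,0]]
    - [0.3,[0,0,-0.7],[0,0,0]]
    - [0.3,[0,0,-0.7],[0,0,0]]
    - [0.3,[0,0,-0.7],[0,0,0]]
    - [0.3,[0,0,-0.6],[0,0,0]]
    - [0.3,[0,0,-0.2],[0,0,0]]

```text
t: 5.32
tool_pos: [0.4839, -0.3122, 0.2765]
tool_rot: [2.314, 2.117, 0.001]
contact_force: [0.6, 0.0, -0.7]
opening: 0.0451
grip_force: 40.9
```

```bash
python3 -c "
from h import *
plan((.6495,.203,.27),84.8)"
```

```text
pos [ 0.4839 -0.3122  0.2765] D [ 0.1656  0.5152 -0.0065] turn [0.032 0.021 0.014] shift now [10.558  2.386  0.11 ] shift after [10.563  2.365  0.131] open 0.0451 t 5.325 F [ 0.6  0.  -0.7]
```

Call:
play_rows:
  series:
    - [0.3,[0.3,0.06,0],[0,0,0]]
    - [0.3,[0.6,0.13,0],[0,0,0]]
    - [0.3,[0.7,0.16,0],[0,0,0]]
    - [0.3,[0.7,0.16,0],[0,0,0]]
    - [0.3,[0.7,0.16,0],[0,0,0]]
    - [0.3,[0.7,0.16,0],[0,0,0]]
    - [0.3,[0.7,0.16,0],[0,0,0]]
    - [0.3,[0.7,0.16,0],[0,0,0]]

```text
t: 6.32
tool_pos: [0.5621, -0.0603, 0.2703]
tool_rot: [-2.315, -2.119, 0.003]
contact_force: [0.6, -0.2, -1.7]
opening: 0.0454
grip_force: 40.9
```

Call:
play_rows:
  series:
    - [0.3,[0.7,0.16,0],[0,0,0]]
    - [0.3,[0.7,0.16,0],[0,0,0]]
    - [0.3,[0.7,0.16,0],[0,0,0]]
    - [0.3,[0.7,0.16,0],[0,0,0]]
    - [0.3,[0.7,0.16,0],[0,0,0]]
    - [0.3,[0.7,0.16,0],[0,0,0]]
    - [0.3,[0.5,0.11,0],[0,0,0]]
    - [0.3,[0.3,0.07,0],[0,0,0]]

```text
t: 7.32
tool_pos: [0.6414, 0.1826, 0.2713]
tool_rot: [-2.316, -2.121, 0.003]
contact_force: [0.1, 0.5, -0.6]
opening: 0.0453
grip_force: 40.9
```

```bash
python3 -c "
from h import *
plan((.6495,.203,.27),84.8)
d=wrist('w2')
t=imaging.get_image('top');s=imaging.get_image('scene')
T=t['color'][110:240,130:250];T=cv2.resize(T,None,fx=3.2,fy=3.2)[:384]
cv2.imwrite('pics/m2.png',np.hstack([d['color'],T[:, :288]])[:, :800])"
```

```text
pos [0.6414 0.1826 0.2713] D [ 0.0081  0.0204 -0.0013] turn [-0.016  0.005  0.022] shift now [0.42  0.126 0.026] shift after [0.421 0.125 0.027] open 0.0453 t 7.325 F [ 0.1  0.5 -0.6]
```

View pics/m2.png

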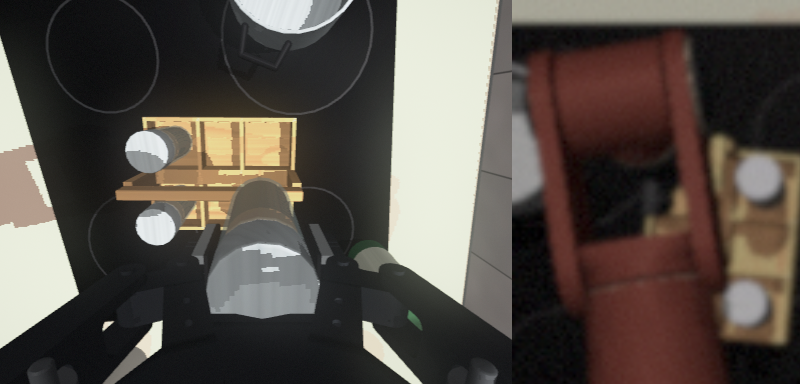

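The held jar hangs straight. The far rim corners are at (143,118) and (296,118), the bar ends at (117,194) and (302,192), and the free pocket is upper-right at ~(270,145).

```bash
python3 -c "
from h import *
d=dict(np.load('w2.npz'))
c=ray(d,[(143,118),(296,118)],.040);print(c.round(4),np.linalg.norm(c[0]-c[1]))
a=c[1]-c[0];a/=np.linalg.norm(a);n=np.array([-a[1],a[0],0]);print('yaw',np.degrees(np.arctan2(a[1],a[0])),'centre',(c.mean(0)-.079*n).round(4))
b=ray(d,[(117,192),(302,190)],.130);print('bar',b.round(4),b.mean(0).round(4))
p=proj(d,[[.6495,.203,.01]]);print(p)
l=ray(d,[(146,151),(155,226)],.12);print(l.round(4))"
```

```text
[[0.4908 0.2538 0.04  ]
 [0.6888 0.2365 0.04  ]] 0.19874685887228835
yaw -4.988717557171657 centre [0.583  0.1664 0.04  ]
bar [[0.4854 0.1802 0.13  ]
 [0.681  0.1655 0.13  ]] [0.5832 0.1728 0.13  ]
[[267.52507532 143.83335167]]
[[0.5204 0.2194 0.12  ]
 [0.5137 0.1344 0.12  ]]
```

Call:
play_rows:
  series:
    - [0.3,[0.2,0.06,0],[0,0,0]]
    - [0.3,[0.22,0.065,0],[0,0,0]]
    - [0.3,[0,0,0],[0,0,0]]
    - [0.3,[0,0,0.4],[0,0,0]]
    - [0.3,[0,0,0.6],[0,0,0]]
    - [0.3,[0,0,0.6],[0,0,0]]
    - [0.3,[0,0,0.4],[0,0,0]]
    - [0.3,[0,0,0],[0,0,0]]

```text
t: 8.48
tool_pos: [0.6484, 0.201, 0.1695]
tool_rot: [-2.316, -2.118, 0.007]
contact_force: [0.2, -0.5, -1.5]
opening: 0.0452
grip_force: 41.0
```

```bash
python3 -c "
from h import *
plan((.6495,.203,.073),84.8)"
```

```text
pos [0.6484 0.201  0.1695] D [ 0.0011  0.002  -0.0965] turn [-0.036  0.011  0.012] shift now [0.044 0.029 1.93 ] shift after [0.041 0.019 1.931] open 0.0452 t 8.475 F [ 0.2 -0.5 -1.5]
```

Call:
play_rows:
  series:
    - [0.3,[0.045,0.03,0.2],[-0.03,0,0]]
    - [0.3,[0,0,0.3],[0,0,0]]
    - [0.3,[0,0,0.3],[0,0,0]]
    - [0.3,[0,0,0.3],[0,0,0]]
    - [0.3,[0,0,0.3],[0,0,0]]
    - [0.3,[0,0,0.25],[0,0,0]]
    - [0.3,[0,0,0.15],[0,0,0]]
    - [0.3,[0,0,0],[0,0,0]]

```text
t: 9.48
tool_pos: [0.6516, 0.2036, 0.082]
tool_rot: [2.316, 2.119, 0.003]
contact_force: [0.1, -0.5, -0.5]
opening: 0.0452
grip_force: 41.0
```

Call:
play_rows:
  series:
    - [0.3,[0,-0.03,0.08],[0,0,0]]
    - [0.3,[0,0,0.05],[0,0,0]]
    - [0.3,[0,0,0.03],[0,0,0]]
    - [0.3,[0,0,0],[0,0,0]]
    - [0.3,[0,0,0],[0,0,0]]

```text
t: 10.1
tool_pos: [0.6507, 0.2038, 0.075]
tool_rot: [2.316, 2.118, 0.005]
contact_force: [0.3, 0.2, -1.7]
opening: 0.0456
grip_force: 41.0
```

```bash
python3 -c "
from h import *
plan((.6495,.203,.072),84.8)"
```

```text
pos [0.6507 0.2038 0.075 ] D [-0.0012 -0.0008 -0.003 ] turn [ 0.032 -0.     0.013] shift now [-0.017 -0.022  0.059] shift after [-0.017 -0.022  0.059] open 0.0456 t 10.1 F [ 0.3  0.2 -1.7]
```

Call:
play_rows:
  series:
    - [0.3,[0,0,0.04],[0,0,0]]
    - [0.3,[0,0,0.04],[0,0,0]]
    - [0.3,[0,0,0],[0,0,0]]
    - [0.3,[0,0,0],[0,0,0]]

```text
t: 10.6
tool_pos: [0.6507, 0.2039, 0.0717]
tool_rot: [2.315, 2.119, 0.005]
contact_force: [-3.3, -1.1, 5.0]
opening: 0.0454
grip_force: 41.3
```

The jar has touched down at the expected height (5 N), so I'll let go gently.

Call:
play_rows:
  series:
    - [0.6,[0,0,0],[0,0,0]]
    - [0.7,[0,0,0],[0,0,0]]
    - [0.85,[0,0,0],[0,0,0]]
    - [0.85,[0,0,0],[0,0,0]]
    - [0.85,[0,0,0],[0,0,0]]
    - [0.85,[0,0,-0.3],[0,0,0]]
    - [0.85,[0,0,-0.6],[0,0,0]]
    - [0.85,[0,0,-0.6],[0,0,0]]

```text
t: 11.6
tool_pos: [0.6505, 0.2038, 0.1477]
tool_rot: [2.315, 2.118, 0.006]
contact_force: [1.2, 0.4, -0.2]
opening: 0.0726
grip_force: 0.0
```

Call:
play_rows:
  series:
    - [0.85,[0,0,-0.7],[0,0,0]]
    - [0.85,[0,0,-0.7],[0,0,0]]
    - [0.85,[0,0,-0.7],[0,0,0]]
    - [0.85,[0,0,-0.4],[0,0,0]]
    - [0.85,[0,0,0],[0,0,0]]

```text
t: 12.22
tool_pos: [0.6506, 0.204, 0.2736]
tool_rot: [2.314, 2.117, 0.01]
contact_force: [-0.1, 1.0, -0.0]
opening: 0.0728
grip_force: 0.0
```

```bash
python3 -c "
from h import *
plan((.583,.167,.27),174.9)
d=wrist('w3')"
```

```text
pos [0.6506 0.204  0.2736] D [-0.0676 -0.037  -0.0036] turn [  0.054   0.041 -11.248] shift now [-0.858 -1.282  0.06 ] shift after [ 1.281 -0.858  0.072] open 0.0728 t 12.225 F [-0.1  1.  -0. ]
```

View pics/w3.png

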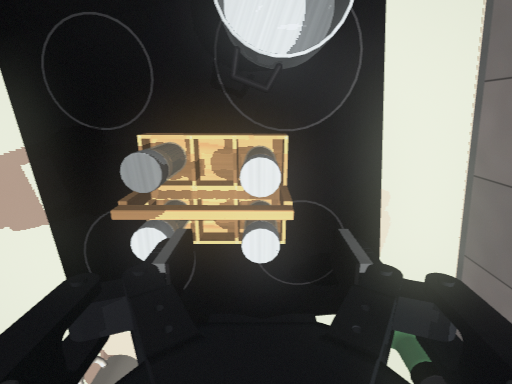

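All four lids stand in their pockets: (144,170), (260,176), (150,240) and (261,245). The bar runs from (113,212) to (293,212), and nothing has tipped.

Call:
play_rows:
  series:
    - [0.85,[-0.43,-0.64,0],[0,0,-0.9]]
    - [0.85,[-0.36,-0.69,0],[0,0,-0.9]]
    - [0.85,[0,0,0],[0,0,-1]]
    - [0.85,[0,0,0],[0,0,-1]]
    - [0.85,[0,0,0],[0,0,-1]]
    - [0.85,[0,0,0],[0,0,-1]]
    - [0.85,[0,0,0],[0,0,-1]]
    - [0.85,[0,0,0],[0,0,-1]]

```text
t: 13.28
tool_pos: [0.5811, 0.1658, 0.2676]
tool_rot: [0.877, 3.017, -0.002]
contact_force: [0.3, 0.4, 0.2]
opening: 0.0724
grip_force: 0.0
```

Call:
play_rows:
  series:
    - [0.85,[0,0,0],[0,0,-1]]
    - [0.85,[0,0,0],[0,0,-1]]
    - [0.85,[0,0,0],[0,0,-1]]
    - [0.85,[0,0,0],[0,0,-0.4]]
    - [0.85,[0,0,0],[0,0,0]]
    - [0.85,[0,0,0],[0,0,0]]

```text
t: 14.02
tool_pos: [0.5816, 0.1659, 0.2691]
tool_rot: [0.152, 3.136, -0.001]
contact_force: [0.5, 0.9, -0.4]
opening: 0.0726
grip_force: 0.0
```

```bash
python3 -c "
from h import *
d=dict(np.load('w3.npz'))
b=ray(d,[(113,210),(293,210)],.130);print('bar',b.round(4),b.mean(0).round(4))
c=ray(d,[(138,136),(288,136)],.04);print(c.round(4))
a=c[1]-c[0];a/=np.linalg.norm(a);n=np.array([-a[1],a[0],0]);print('yaw',np.degrees(np.arctan2(a[1],a[0])),'centre',(c.mean(0)-.079*n).round(4))
plan((.583,.167,.27),174.9)
d=wrist('w4');print(proj(d,[[.583,.167,.13]]))"
```

```text
bar [[0.487  0.1822 0.13  ]
 [0.6812 0.1644 0.13  ]] [0.5841 0.1733 0.13  ]
[[0.4912 0.2534 0.04  ]
 [0.6891 0.2357 0.04  ]]
yaw -5.093598544620703 centre [0.5831 0.1659 0.04  ]
pos [0.5816 0.1659 0.2691] D [0.0014 0.0011 0.0009] turn [-0.004  0.014 -0.055] shift now [-0.025  0.024 -0.018] shift after [-0.025  0.024 -0.018] open 0.0726 t 14.025 F [ 0.5  0.9 -0.4]
[[263.73708653 180.44136443]]
```

View pics/w4.png

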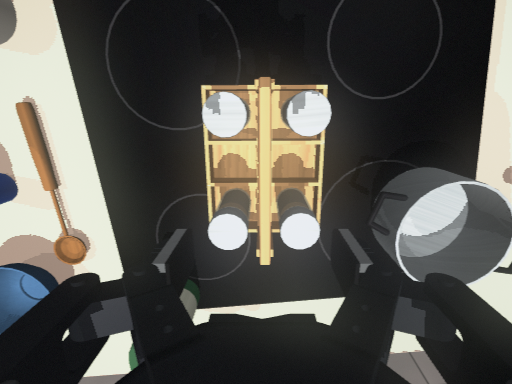

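The bar runs straight up the image from (265,80) to (265,264), on the gripper's centre line and midway between the fingers. The four jars flank it clear of the finger paths.

Call:
play_rows:
  series:
    - [0.7,[-0.03,0.025,0.4],[0,0,-0.05]]
    - [0.7,[0,0,0.6],[0,0,0]]
    - [0.7,[0,0,0.6],[0,0,0]]
    - [0.7,[0,0,0.6],[0,0,0]]
    - [0.7,[0,0,0.5],[0,0,0]]
    - [0.7,[0,0,0.4],[0,0,0]]
    - [0.7,[0,0,0.25],[0,0,0]]
    - [0.7,[0,0,0],[0,0,0]]

```text
t: 15.08
tool_pos: [0.5838, 0.1669, 0.1018]
tool_rot: [0.139, 3.136, -0.001]
contact_force: [-0.7, -0.4, 0.6]
opening: 0.0598
grip_force: 0.0
```

```bash
python3 -c "
from h import *
plan((.583,.167,.1),174.9)"
```

```text
pos [0.5838 0.1669 0.1018] D [-0.0008  0.0001 -0.0018] turn [-0.003  0.016  0.001] shift now [ 0.017 -0.     0.036] shift after [ 0.016 -0.     0.036] open 0.0598 t 15.075 F [-0.7 -0.4  0.6]
```

Call:
play_rows:
  series:
    - [0.3,[0,0,0.03],[0,0,0]]
    - [0.2,[0,0,0],[0,0,0]]
    - [0,[0,0,0],[0,0,0]]
    - [0,[0,0,0],[0,0,0]]
    - [0,[0,0,0],[0,0,0]]
    - [0,[0,0,0],[0,0,0]]
    - [0,[0,0,0],[0,0,0]]
    - [0,[0,0,0],[0,0,0]]
  force: 100

```text
t: 16.08
tool_pos: [0.5852, 0.1678, 0.1026]
tool_rot: [0.139, 3.132, 0.002]
contact_force: [1.1, 5.5, 3.7]
opening: 0.0103
grip_force: 98.2
```

Call:
play_rows:
  series:
    - [0,[0,0,-0.1],[0,0,0]]
    - [0,[0,0,-0.2],[0,0,0]]
    - [0,[0,0,-0.3],[0,0,0]]
    - [0,[0,0,-0.3],[0,0,0]]
    - [0,[0,0,-0.3],[0,0,0]]
    - [0,[0,0,-0.3],[0,0,0]]
    - [0,[0,0,-0.3],[0,0,0]]
    - [0,[0,0,-0.3],[0,0,0]]

```text
t: 17.08
tool_pos: [0.584, 0.1671, 0.2076]
tool_rot: [0.139, 3.134, -0.0]
contact_force: [0.0, 0.3, -8.8]
opening: 0.0104
grip_force: 97.5
```

Call:
play_rows:
  series:
    - [0,[0,0,-0.25],[0,0,0]]
    - [0,[0,0,-0.15],[0,0,0]]
    - [0,[0,0,-0.1],[0,0,0]]
    - [0,[0,0,0],[0,0,0]]
    - [0,[0,0,0],[0,0,0]]
    - [0,[0,0,0],[0,0,0]]
    - [0,[0,0,0],[0,0,0]]
    - [0,[0,0,0],[0,0,0]]

```text
t: 18.08
tool_pos: [0.5839, 0.1671, 0.2314]
tool_rot: [0.139, 3.135, -0.0]
contact_force: [-0.3, 0.5, -7.7]
opening: 0.0103
grip_force: 97.5
```

```bash
python3 -c "
from h import *
plan((.583,.167,.23),174.9)
o=ctrl.get_obs();print(o['grip_force'],np.round(o['wrist_torque'],2))
d=wrist('w5');s=imaging.get_image('scene')['color']
S=cv2.resize(s[110:240,240:370],None,fx=2.2,fy=2.2)
cv2.imwrite('pics/m5.png',np.hstack([d['color'],cv2.copyMakeBorder(S,0,384-S.shape[0],0,0,0)]))"
```

```text
pos [0.5839 0.1671 0.2314] D [-0.0009 -0.0001 -0.0014] turn [-0.     0.028  0.001] shift now [ 0.017 -0.003  0.028] shift after [ 0.017 -0.003  0.028] open 0.0103 t 18.075 F [-0.3  0.5 -7.7]
97.53294825553894 [ 0.01 -0.02  0.06]
```

View pics/m5.png

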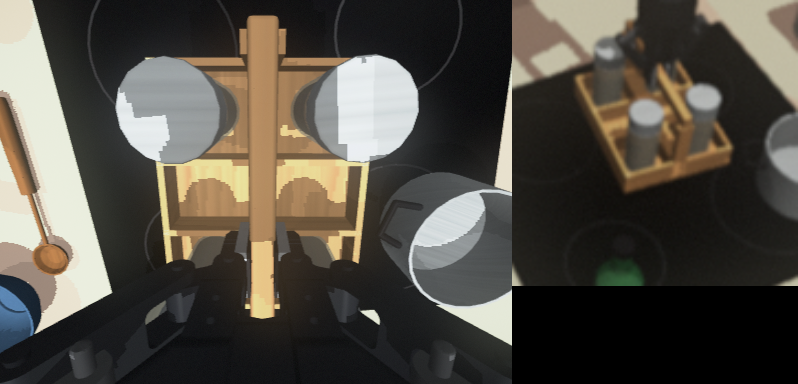

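The caddy hangs clear of the hob with all four jars upright in it. The far end of the bar is at (262,16) and the far rim corners are at (146,58) and (~372,58). I'll check tilt by projecting these points, then hand in.

```bash
python3 -c "
from h import *
d=dict(np.load('w5.npz'));o=ctrl.get_obs()
y=np.radians(-5.1);M=np.array([[np.cos(y),-np.sin(y)],[np.sin(y),np.cos(y)]])
z0=.005+o['tool_pos'][2]-.1026
f=lambda x,yy,z:[*(np.array([.583,.1665])+M@[x,yy]),z0+z]
print(z0,proj(d,[f(-.1,0,.125),f(-.1,.079,.035),f(-.1,-.079,.035),f(.1,.0,.125)]).round(0))
print(o['t'],np.abs(o['dq']).max())"
```

```text
0.1339176708165307 [[261.  21.]
 [379.  61.]
 [145.  61.]
 [261. 422.]]
18.175 0.004901981818424252
```

```bash
python3 -c "
from h import *
y=np.radians(-5.1);M=np.array([[np.cos(y),-np.sin(y)],[np.sin(y),np.cos(y)]]);d=imaging.get_image('scene')
cv2.imwrite('pics/s6.png',cv2.resize(d['color'][125:205,255:355],None,fx=7,fy=7,interpolation=cv2.INTER_CUBIC))
for th in(-.08,0,.08):
    f=lambda x,yy,z:[*(np.array([.583,.1665])+M@[x+th*(z-.115),yy]),.1339+z-th*x]
    p=proj(d,[f(*q) for q in[(-.1,-.079,.035),(.1,-.079,.035),(.1,.079,.035),(.1,.079,0),(.1,-.079,0)]]);print(th,((p-[255,125])*7).round(0).tolist())"
```

```text
-0.08 [[91.0, 159.0], [258.0, 457.0], [598.0, 362.0], [587.0, 418.0], [254.0, 512.0]]
0 [[86.0, 138.0], [251.0, 457.0], [588.0, 363.0], [574.0, 414.0], [245.0, 507.0]]
0.08 [[82.0, 116.0], [243.0, 458.0], [578.0, 364.0], [562.0, 410.0], [235.0, 502.0]]
```

View pics/s6.png

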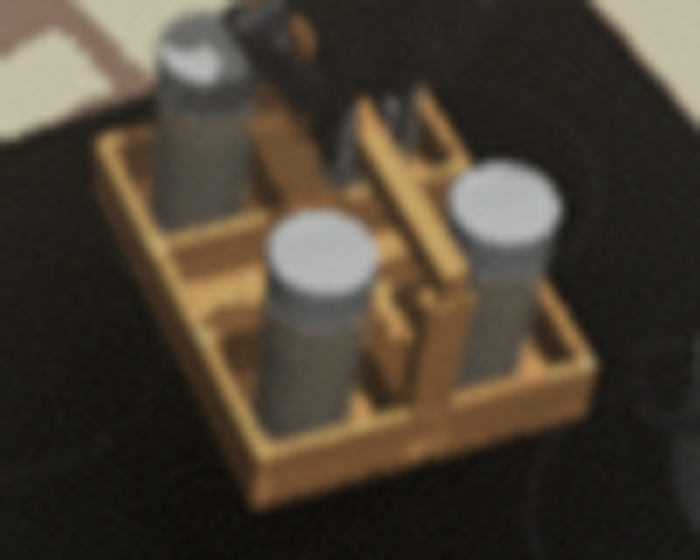

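The rim corners read (97,140), (258,460) and (597,362). That fits the zero-tilt projection apart from a constant offset of about 1 px, so the caddy is level and steady, and I'm handing it in.

```bash
python3 -c "
from station import ctrl
print(ctrl.finish_job())"
```

```text
the job is handed in; nothing more can be done
None
```

The stray jar stands in the caddy's empty pocket, and the arm holds the caddy by the middle of its handle with all four jars, level and about 13 cm above the hob; I handed the job in (the judge's result was not shown).

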